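# Pop a dishwasher tablet out of its dispenser and catch it

## Task

Press the orange button of the dishwasher-tablet dispenser all the way down with one fingertip, so that its spring pushes the tablet out, and with the other fingertip stop the tablet on the open ledge before it slides off the end. Finish while holding it like that, the button still down and the tablet part-way out and resting against your finger, for me to take. Lift nothing, be gentle with the tablet, and leave the dotted mug, the tin and the teaspoon that stand round it where they are.

Things in the scene. Friction and masses are not known exactly. Their poses are not given: they have to be found in the camera images.
- dispenser: White dispenser fixed on the worktop. Origin on the worktop under the middle of the mouth; +x back into the housing, +y to the button's side, z up. Housing x +2 to +141 mm, y -24 to +24, 56 high, clear window in front. An open grey ledge (top z = 26) runs from the mouth to its open end at x = -50, between rails 3 mm high, 40 mm apart. Button block: x -58 to +2, y +24 to +74, 30 high.
- button_top (a point): Middle of the top of the orange button, a flat key 34 mm (dispenser x) by 36 mm (y); at first at x -30, y +54, z +42 mm in the dispenser frame. It goes straight down 9 mm: a fingertip on it is then 7 mm above the ledge, so a second fingertip level with it over the ledge bars the way of the 20 mm high tablet. Axes as the dispenser's.
- eject_button (a joint): How far the button is pressed, m: 0 up, 0.009 fully down. It springs back; about 2 N to start it, 5 to 7 N fully down. A small orange stop in front of the tablet sinks with it and lets the tablet go at about 0.006.
- pusher (a joint): Travel of the black spring pusher behind the tablet, m: 0 at the start, up to 0.08 out of the mouth. Once the stop is down it drives the tablet to the dispenser's -x with 1 to 2 N at 0.05 to 0.1 m/s: an unstopped tablet is off the ledge's end within about a second.
- ledge_mid (a point): Point on the ledge's top surface, in the middle of its width, 30 mm in front of the mouth, directly across (dispenser y) from the button's middle and 54 mm from it. A fingertip here stops the tablet about half out. Axes as the dispenser's.
- tablet: Loose white and blue dishwasher tablet with a red dot, 38 (x) by 32 (y) by 20 mm high, 40 g. Origin: centre of its underside. It starts inside the mouth under the window, at x = +20 mm in the dispenser frame, lying on the lane floor (z = 26 mm), and cannot be taken out but by the button.
- dotted_mug: White mug with blue dots, 92 mm across, 127 mm with its handle, 93 mm high, loose, beside the dispenser; origin: centre of its underside. Leave it alone.
- tin: Food tin, 75 mm across, 110 mm high, loose, beside the dispenser; origin: centre of its underside. Leave it alone.
- spoon: Steel teaspoon, 138 mm long (its x), 12 mm high, lying loose in front of the ledge; origin: centre of its underside. Leave it alone.

How it is judged:
By the outcome, as a careful person would: the job done as asked, in the order asked, and still so for the second after the job is handed in, while the arm keeps its last pose, push and grip.
It also fails if it takes over 32 s, if anything falls off the work surface, if the arm or the gripper's body presses on something with over 40 N, if the wrist force passes 120 N, or if a joint passes its speed limit or range.

## Robot

A 6-joint arm with a two-finger parallel gripper is mounted at the origin on a cart in front of the work surface, level with it; the furniture and walls round the work are solid. World frame = base frame: x ahead of the robot, y to its left, z up, the work surface at z = 0. Lengths are in mm, angles in rad, forces in N, time in s.
With the tool pointing down it reaches from about 275 to 750 mm from the base axis. Payload 10.2 kg.
Tool frame: the origin (TCP) lies midway between the tips of the shut fingers; the grasp point (between the pads) lies grasp_offset behind it (grasp_offset is the distance from the TCP to the grasp point, in mm); z points along the fingers, y is the line along which they close (so a half turn about z gives the same grasp; the last joint's range is limited). The gripper opens to 88 mm and grips with 3 to 60 N. Pads are 18 mm wide; open, the fingers measure 123 mm over their backs; the gripper's body (75 mm by 187 mm) begins 45 mm behind the grasp point.
Start: joints at [0.974, 0.313, 1.498, -0, 1.331, -0.223], TCP at [191.72, 488.748, 238.72] pointing down, gripper open.
Joint ranges: [-2.94, 2.94], [-0.97, 2.17], [0.19, 2.56], [-1.23, 4.37], [0.02, 3.11], [-2.88, 2.88]. Speed limits (rad/s): [2.39, 2.39, 3.01, 3.14, 3.14, 3.14].

## Interface

Orientations are given as a 3x3 rotation matrix whose columns are the frame's x, y, z axes.
In Python, from station import * gives the robot as it stands.
- The arm moves only by the shell command python3 -m crank 'ROWS' [OPENING] [FORCE]. ROWS is JSON, a list that holds one entry, the list of rows, each a list of 6 numbers: the shift along the tool's x, y, z each as a share of 0.04 m, from -1 to 1, then the turn, a rotation vector about the tool's x, y, z each as a share of 0.08 rad, from -1 to 1. A call has exactly 8 rows; each row shifts and turns the commanded pose from where the row before left it, along the tool's axes as they then stand; what a row does not reach is not made up. A row lasts 1/10 s, in which the tool goes at most 50 mm and 8.59 degrees, less where a joint would pass 70% of its speed; a pose out of reach is approached as far as the arm can. A call with a number of a shift or a turn outside -1 to 1 is refused whole. A call with a gripper value outside its range is refused whole. OPENING is the finger opening in mm, from 0 to 88.1, set as the call begins (- or left out, the last holds). The fingers move at their own pace and stop on an object; FORCE is the grip in N (left out, the last holds). Time passes only in rows, so rows that do not move let the fingers close, or fill a call up. It gives the time, the measured TCP pose, the force, the opening and the grip force at its end, in the units of the state.
- read_state(): the state, without advancing time (a new reading comes with each control period).
- get_image(name): name is "scene" or "top" or "wrist"; returns (picture, depth): 420x560x3 uint8, red, green, blue; 420x560 float32, mm along the optical axis (not along the pixel's ray), 0 where there is no reading.
- get_calibration(name): a dict with "mtx" (3x3 intrinsics, pixels), "distortion" ([k1, k2, p1, p2, k3] as OpenCV has them; the pictures are not rectified), "extrinsics" (4x4, takes a point from camera to world coordinates); the wrist camera has in their place "tool_from_camera" (4x4, takes a point from camera to tool coordinates, whose origin is the TCP and whose axes are the flange's). Camera axes: x right, y down, z forward; pixel columns grow to the right and rows downward; lengths in mm; the calibration is good to about 2 mm. A picture is of the moment at which its call begins: read the wrist's pose just before it. get_calibration takes no time and is no camera call.
- sign_off(): hands the job in; it is judged then, once.
The state is a dict: "clock": time; "q": joint angles; "qvel": joint speeds; "tau": joint torques, N m; "ee_pos": TCP position; "tcp_rot": TCP orientation; "contact_force": force on the tool from outside, world axes, zero at the start; "moment": the same for the moment, N m; "opening": finger opening in mm; "grip_force": force on a finger pad.
Only numpy, scipy, OpenCV 4.12 (cv2) and the standard library are available. Lean on these libraries where they do the work, as an engineer would, in place of code of your own. Each camera call takes 0.05 s, during which the arm holds its last target. There are 200 camera calls.

## Working session

There is one attempt and no reset: what is moved stays moved. The work goes in short steps, Python scripts to look and compute and a shell command to move; the robot and the scene stay as the last step left them, time stands still between calls to the robot, and variables do not carry over. Pictures are saved under pics/ and viewed, at most 10 in all, crops included, and the job is handed in when it is done.

```bash
ls; mkdir -p pics; python3 - <<'E'
from station import *
import cv2,numpy as np
s=read_state();print(s)
for n in("top","scene"):
    im,d=get_image(n);cv2.imwrite(f"pics/{n}0.png",im[:,:,::-1]);np.savez(f"{n}0.npz",im=im,d=d)
    c=get_calibration(n);print(n,c)
print(get_calibration("wrist"))
import station;print([x for x in dir(station) if x[0]!='_'])
E
```

```text
pics
{'clock': 0.0, 'q': array([ 9.73618267e-01,  3.13468551e-01,  1.49841286e+00, -5.75830451e-06,
        1.33099623e+00, -2.23402527e-01]), 'qvel': array([-1.95143718e-04, -6.66838260e-04, -1.43159572e-03,  4.66882134e-04,
       -7.78367680e-04, -7.62252694e-05]), 'tau': array([-4.63458455e-04, -4.02209115e+01, -2.52272755e+01,  6.93829916e-02,
        3.52370145e-02, -1.05971478e-04]), 'ee_pos': array([191.57178655, 488.54488306, 238.16069457]), 'tcp_rot': array([[-9.30955814e-01,  3.65131152e-01, -7.17938259e-04],
       [ 3.65131751e-01,  9.30955245e-01, -1.06573577e-03],
       [ 2.79235058e-04, -1.25429497e-03, -9.99999174e-01]]), 'contact_force': array([-0.29525322, -0.38037464, -0.27747112]), 'moment': array([ 0.05068921, -0.00797692, -0.02715363]), 'grip_force': 0.0, 'opening': 88.1986843248003}
top {'mtx': array([[502.53208195,   0.        , 271.57727455],
       [  0.        , 502.53208195, 207.80634882],
       [  0.        ,   0.        ,   1.        ]]), 'distortion': array([-0.14882013,  0.        ,  0.        ,  0.        ,  0.        ]), 'extrinsics': array([[-4.8
[... 942 characters left out ...]

{'mtx': array([[313.85384253,   0.        , 277.22790839],
       [  0.        , 313.85384253, 206.52933714],
       [  0.        ,   0.        ,   1.        ]]), 'distortion': array([-0.0301077,  0.       ,  0.       ,  0.       ,  0.       ]), 'tool_from_camera': array([[ 5.93597216e-04, -9.46734807e-01, -3.22013746e-01,
         8.46056229e+01],
       [ 9.99999783e-01,  4.70063827e-04,  4.61381858e-04,
        -1.79717953e-01],
       [-2.85439250e-04, -3.22013950e-01,  9.46734881e-01,
        -1.46446559e+02],
       [ 0.00000000e+00,  0.00000000e+00,  0.00000000e+00,
         1.00000000e+00]])}
['PlanningError', 'get_calibration', 'get_image', 'grasp_offset', 'read_state', 'sign_off']
```

View pics/top0.png

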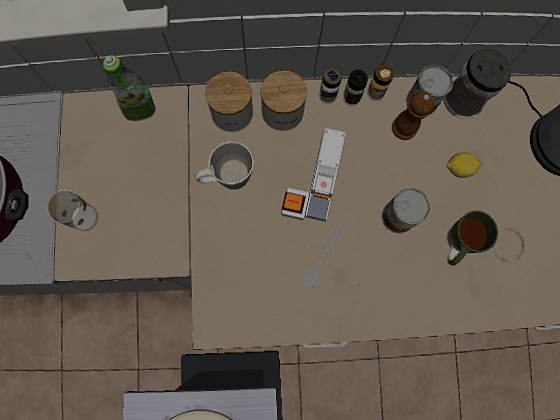

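View pics/scene0.png

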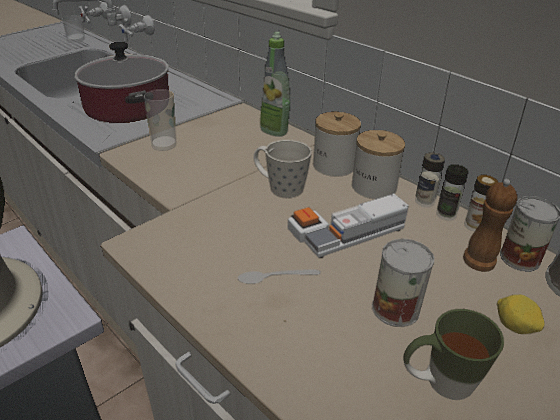

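The top view shows the dispenser: housing from (330,132) to (322,195), grey ledge at about (318,207), orange button at about (294,202). The mug is at (230,165), the tin at (408,208) and the spoon at (320,262).

```bash
cat > h.py <<'E'
import numpy as np,cv2
from station import *
def cast(n,px,z,T=None):
    c=get_calibration(n);T=c["extrinsics"] if T is None else T
    u=cv2.undistortPoints(np.array(px,float).reshape(-1,1,2),c["mtx"],c["distortion"]).reshape(-1,2)
    d=np.c_[u,np.ones(len(u))]@T[:3,:3].T;o=T[:3,3]
    return (o+d*((z-o[2])/d[:,2])[:,None])
def blobs(m,amin=40):
    cs,_=cv2.findContours(m.astype(np.uint8),cv2.RETR_EXTERNAL,cv2.CHAIN_APPROX_NONE)
    return sorted([c for c in cs if cv2.contourArea(c)>amin],key=cv2.contourArea,reverse=True)
E
python3 - <<'E'
from h import *
for n,box in(("top",(270,360,120,230)),("scene",(280,420,185,260))):
    f=np.load(n+"0.npz");im=f["im"];x0,x1,y0,y1=box
    hsv=cv2.cvtColor(im,cv2.COLOR_RGB2HSV);H,S,V=[hsv[:,:,i].astype(int) for i in range(3)]
    roi=np.zeros(H.shape,bool);roi[y0:y1,x0:x1]=1
    for nm,m,z in(("orange",(H<18)&(S>170)&(V>120),42),("white",(S<40)&(V>170),56),("grey",(H>95)&(H<135)&(V<150)&(S>20),26)):
        for c in blobs(m&roi)[:2]:
            M=cv2.moments(c);ctr=[M["m10"]/M["m00"],M["m01"]/M["m00"]]
            P=cast(n,c.reshape(-1,2),z)[:,:2].astype(np.float32);r=cv2.minAreaRect(P)
            print(n,nm,cv2.contourArea(c),np.round(ctr,1),"world",cast(n,[ctr],z).round(1)[0],"rect",np.round(r[0],1),np.round(r[1],1),round(r[2],1))
    cv2.imwrite(f"pics/{n}crop.png",cv2.resize(im[y0:y1,x0:x1,::-1],None,fx=5,fy=5,interpolation=cv2.INTER_CUBIC))
E
```

```text
top orange 215.5 [292.9 201.3] world [ 529.6 -214.    42. ] rect [ 529.8 -214. ] [34.3 32. ] 74.0
top grey 359.0 [317.6 208.3] world [ 515.4 -266.4   26. ] rect [ 516.2 -266.5] [41.  46.5] 74.4
scene orange 179.5 [305.8 214.5] world [ 528.  -216.9   42. ] rect [ 527.7 -216.7] [34.9 31.9] 74.5
scene white 509.0 [382.4 205.7] world [ 636.2 -303.6   56. ] rect [ 639.1 -304.1] [43.4 81.9] 74.4
scene white 103.5 [347.3 220. ] world [ 555.  -289.1   56. ] rect [ 554.9 -289.1] [24.8 24.9] 75.7
```

View pics/topcrop.png

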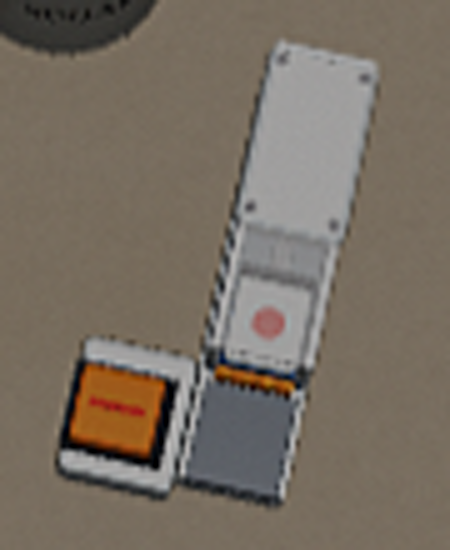

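```bash
python3 - <<'E'
from h import *
print(grasp_offset() if callable(grasp_offset) else grasp_offset)
a=np.radians(-15.6);X=np.array([np.cos(a),np.sin(a)]);Y=np.array([-X[1],X[0]])
b=np.array([529.,-215.]);O=b+30*X-54*Y;print("origin",O,"tcp",O-30*X+27*Y,"ledge_mid",O-30*X)
f=np.load("top0.npz");d=f["d"]
c=get_calibration("top");T=c["extrinsics"]
vv,uu=np.mgrid[0:420,0:560];p=np.c_[uu.ravel(),vv.ravel()].astype(float)
u=cv2.undistortPoints(p.reshape(-1,1,2),c["mtx"],c["distortion"]).reshape(-1,2)
W=(np.c_[u,np.ones(len(u))]*d.reshape(-1,1))@T[:3,:3].T+T[:3,3]
W=W.reshape(420,560,3)
for n,(x0,x1,y0,y1),zl,zh in(("mug",(190,256,138,192),85,100),("mughandle",(190,256,138,192),25,100),("tin",(380,435,180,235),100,120),("spoon",(295,345,222,290),3,20),("housing",(300,350,120,205),50,62),("can1",(200,310,65,135),60,220)):
    q=W[y0:y1,x0:x1].reshape(-1,3);q=q[(q[:,2]>zl)&(q[:,2]<zh)&(d[y0:y1,x0:x1].ravel()>0)]
    if len(q)<3: print(n,len(q));continue
    e=np.c_[(q[:,:2]-O)@X,(q[:,:2]-O)@Y]
    print(n,len(q),"world",q.min(0).round(),q.max(0).round(),"disp",e.min(0).round(),e.max(0).round())
    if n=="housing":print(cv2.minAreaRect(e.astype(np.float32)))
E
```

```text
18.700000000000003
origin [ 543.37320669 -275.07837323] tcp [ 521.73916484 -241.0053893 ] ledge_mid [ 514.47832969 -267.01077861]
mug 298 world [ 561. -135.   85.] [651. -41.  96.] disp [-35. 150.] [ 55. 242.]
mughandle 1167 world [ 561. -135.   25.] [651. -12.  96.] disp [-35. 150.] [ 55. 266.]
tin 1073 world [ 458. -482.  100.] [ 531. -405.  115.] disp [ -38. -214.] [  35. -138.]
spoon 331 world [ 349. -315.    3.] [ 490. -217.   14.] disp [-196.  -76.] [-54.  32.]
housing 1323 world [ 543. -334.   50.] [ 685. -255.   60.] disp [  3. -24.] [141.  25.]
((72.10572052001953, 0.7864093780517578), (48.278568267822266, 138.79159545898438), 89.30963134765625)
can1 4116 world [ 701. -267.   60.] [837. -26. 133.] disp [104.  76.] [277. 317.]
```

```bash
python3 -m crank '[[[-0.7,-0.7,0,0,0,0],[-0.8,-0.78,0,0,0,0],[-0.8,-0.78,0,0,0,0],[-0.8,-0.78,0,0,0,0],[-0.8,-0.78,0,0,0,0],[-0.8,-0.78,0,0,0,0],[-0.8,-0.78,0,0,0,0],[-0.8,-0.78,0,0,0,0]]]' 36; python3 -m crank '[[[-0.8,-0.78,0,0,0,0],[-0.8,-0.78,0,0,0,0],[-0.8,-0.78,0,0,0,0],[-0.8,-0.78,0,0,0,0],[-0.8,-0.78,0,0,0,0],[-0.8,-0.78,0,0,0,0],[-0.5,-0.5,0,0,0,0],[0,0,0,0,0,0]]]'
cat > go.py <<'E'
from h import *
import sys
s=read_state();R=s["tcp_rot"];a=np.radians(-15.9);Y=np.array([-np.sin(a),np.cos(a),0])
t=np.array([521.7,-241,float(sys.argv[1])])
print("pos",s["ee_pos"].round(1),"tool delta mm",(R.T@(t-s["ee_pos"])).round(1),"F",s["contact_force"].round(1),"open",s["opening"])
Rt=np.c_[-np.r_[np.cos(a),np.sin(a),0],Y,[0,0,-1]]
print("turn share of .08",(cv2.Rodrigues(R.T@Rt)[0].ravel()/.08).round(2),s["clock"])
E
python3 go.py 80
```

```text
clock: 0.9
ee_pos: [336.5, 165.7, 238.7]
tcp_rot: [[-0.931, 0.365, 0.0], [0.365, 0.931, 0.0], [-0.0, 0.0, -1.0]]
contact_force: [0.8, 1.0, -0.1]
opening: 35.9
grip_force: 0.0
clock: 1.7
ee_pos: [458.6, -105.5, 238.0]
tcp_rot: [[-0.93, 0.368, -0.001], [0.368, 0.93, 0.0], [0.001, -0.0, -1.0]]
contact_force: [-0.5, 0.9, -0.5]
opening: 36.1
grip_force: 0.0
pos [ 458.6 -105.5  238. ] tool delta mm [-108.7 -102.7  157.9] F [-0.5  0.9 -0.5] open 36.13932540639219
turn share of .08 [-0.   -0.01 -1.25] 1.7
```

```bash
python3 -m crank '[[[-0.6,-0.6,0,0,0,0],[-0.7,-0.7,0,0,0,0],[-0.7,-0.65,0,0,0,0],[-0.7,-0.6,0,0,0,0],[0,0,0.7,0,0,-0.6],[0,0,0.8,0,0,-0.65],[0,0,0.8,0,0,0],[0,0,0.5,0,0,0]]]' ; python3 go.py 80; python3 - <<'E'
from h import *
im,d=get_image("wrist");cv2.imwrite("pics/w1.png",im[:,:,::-1])
s=read_state();T=np.eye(4);T[:3,:3]=s["tcp_rot"];T[:3,3]=s["ee_pos"];T=T@get_calibration("wrist")["tool_from_camera"]
hsv=cv2.cvtColor(im,cv2.COLOR_RGB2HSV);m=(hsv[...,0]<18)&(hsv[...,1]>150)&(hsv[...,2]>90)
for c in blobs(m,100)[:3]:
    P=cast("wrist",c.reshape(-1,2),42,T)[:,:2].astype(np.float32);print(cv2.boundingRect(c),cv2.minAreaRect(P))
E
```

```text
clock: 2.5
ee_pos: [520.5, -235.7, 124.4]
tcp_rot: [[-0.963, 0.27, -0.003], [0.27, 0.963, 0.002], [0.003, 0.001, -1.0]]
contact_force: [0.2, -0.7, 0.3]
opening: 35.9
grip_force: 0.0
pos [ 520.5 -235.7  124.4] tool delta mm [-2.7 -4.9 44.3] F [ 0.2 -0.7  0.3] open 35.860857277408975
turn share of .08 [ 0.02 -0.04  0.06] 2.5
(284, 197, 46, 42) ((526.8678588867188, -213.58721923828125), (34.645668029785156, 33.79019546508789), 74.3874282836914)
(220, 245, 41, 5) ((536.5299682617188, -270.4498291015625), (31.999731063842773, 3.5162553787231445), 74.35358428955078)
```

View pics/w1.png

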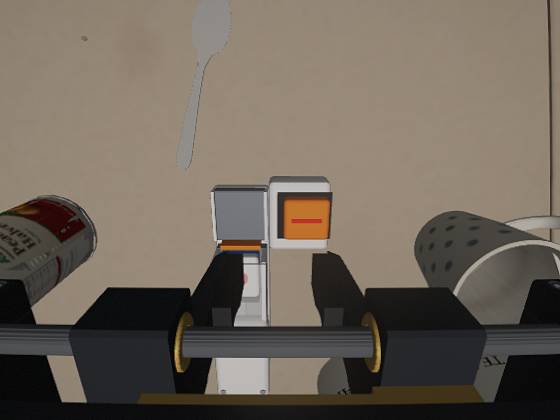

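The wrist view shows the fingertips straddling the lane, with the button at (307,218), the ledge at (241,213) and the tablet's stop at (240,247). The button position agrees with the top view to within 2 mm.

```bash
python3 -m crank '[[[-0.05,-0.11,0.3,0,0,0],[0,0,0.5,0,0,0],[0,0,0.45,0,0,0],[0,0,0.35,0,0,0],[0,0,0.2,0,0,0],[0,0,0,0,0,0],[0,0,0,0,0,0],[0,0,0,0,0,0]]]' ; python3 - <<'E'
from h import *
a=[]
for n,b in(("scene",(280,420,160,260)),):
    im,d=get_image(n);cv2.imwrite("pics/s2.png",cv2.resize(im[130:270,230:430,::-1],None,fx=4,fy=4,interpolation=cv2.INTER_CUBIC))
E
```

```text
clock: 3.35
ee_pos: [522.5, -242.4, 55.6]
tcp_rot: [[-0.963, 0.27, 0.001], [0.27, 0.963, -0.001], [-0.001, -0.001, -1.0]]
contact_force: [0.6, -0.2, -0.3]
opening: 36.3
grip_force: 0.0
```

View pics/s2.png

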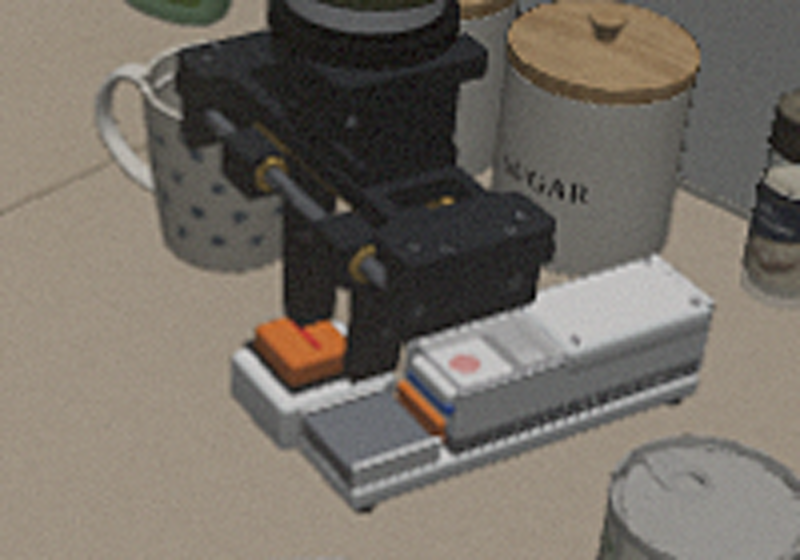

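```bash
python3 -m crank '[[[0.04,0.03,0.2,0,0,0],[0,0,0.1,0,0,0],[0,0,0.1,0,0,0],[0,0,0.08,0,0,0],[0,0,0.06,0,0,0],[0,0,0.04,0,0,0],[0,0,0,0,0,0],[0,0,0,0,0,0]]]' ; python3 - <<'E'
from h import *
im,d=get_image("scene");a=cv2.resize(im[180:260,270:390,::-1],None,fx=5,fy=5,interpolation=cv2.INTER_CUBIC)
cv2.imwrite("pics/s3.png",a)
im,d=get_image("wrist");cv2.imwrite("pics/w3.png",im[:,:,::-1]);s=read_state();print(s["ee_pos"],s["contact_force"],s["moment"])
E
```

```text
clock: 4.2
ee_pos: [520.8, -240.2, 32.9]
tcp_rot: [[-0.963, 0.27, -0.0], [0.27, 0.963, 0.001], [0.0, 0.0, -1.0]]
contact_force: [-7.2, 6.5, 18.7]
opening: 36.0
grip_force: 10.2
[ 520.81212159 -240.21015889   32.92189426] [-7.39754857  5.82467493 18.27816181] [1.39352189 1.12597607 0.10060862]
```

View pics/s3.png

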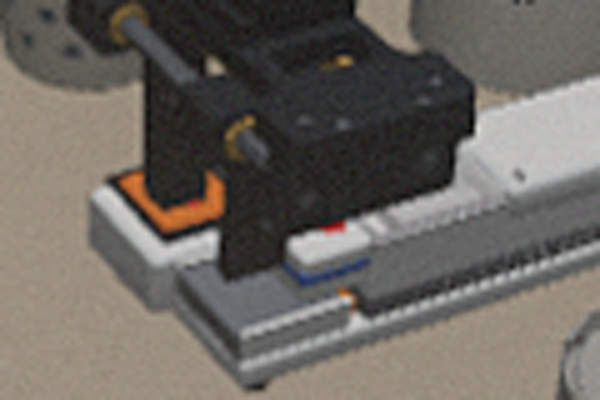

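View pics/w3.png

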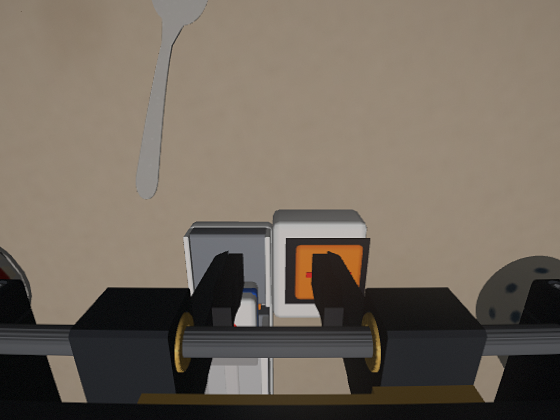

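The button is down, and the tablet is out against the ledge finger (scene crop, around (320,250)). The push is 18 N, firmer than needed, so I'll ease it slightly.

```bash
python3 -m crank '[[[0,0,-0.007,0,0,0],[0,0,0,0,0,0],[0,0,0,0,0,0],[0,0,0,0,0,0],[0,0,0,0,0,0],[0,0,0,0,0,0],[0,0,0,0,0,0],[0,0,0,0,0,0]]]' ; python3 - <<'E'
from h import *
im,d=get_image("scene");b=im[180:260,270:390,::-1]
cv2.imwrite("pics/s4.png",cv2.resize(b,None,fx=5,fy=5,interpolation=cv2.INTER_CUBIC))
for k in range(4): get_image("top");s=read_state();print(s["ee_pos"].round(2),s["contact_force"].round(1))
E
```

```text
clock: 5.1
ee_pos: [520.8, -240.2, 33.0]
tcp_rot: [[-0.963, 0.27, -0.0], [0.27, 0.963, 0.001], [0.0, 0.0, -1.0]]
contact_force: [-7.2, 4.4, 15.8]
opening: 36.3
grip_force: 9.2
[ 520.79 -240.22   33.  ] [-7.3  4.4 16.4]
[ 520.79 -240.22   33.01] [-7.1  5.1 16.1]
[ 520.79 -240.19   32.99] [-7.2  5.2 15.8]
[ 520.81 -240.21   33.01] [-7.5  5.3 17. ]
```

View pics/s4.png

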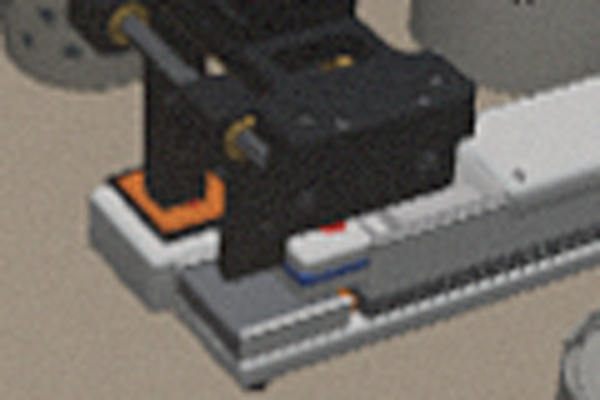

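The view is unchanged and stable. The button is bottomed at z = 33 and held with about 16 N, and the tablet rests against the finger.

```bash
python3 -c "
from station import *
print(sign_off())"
```

```text
the job is handed in; nothing more can be done
None
```

The job is handed in: one fingertip is holding the button fully down, and the tablet is part-way out on the ledge, resting against the other fingertip for you to take; the mug, tin and teaspoon were not touched.

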